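File a column case in the spring rack

TASK

Put the loose column case with the red cap back into the spring rack, directly to the right of the yellow-capped case: work its tapered nose in between the yellow case and the one next to it so that the sprung row opens up, then push it in until it is fully home at the back stop, level with the others. All the other cases must stay upright and in place in the rack, and the vials and jars on the bench must not be disturbed.

Things in the scene. Friction and masses are not known exactly. Their poses are not given: they have to be found in the camera images.
- case_red: loose case to put away: flat hard-plastic box, off-white with a red cap on its rear end, standing on its long narrow edge on the bench. 110 mm long (x), 24 thick (y), 90 high (z), about 0.09 kg. Origin: centre of underside; +x to its tapered nose, -x to the capped rear end. Sides flat, parallel, full height from x = -46 to +33 mm. Smooth: friction about 0.25 on other cases and the rack.
- case_red_nose (a point): the tapered leading end of case_red: rounded vertical edge 4 mm thick, at x = +55 mm, y = 0, 45 mm above its underside; from x = +33 mm on, both sides taper evenly (about 26 degrees each) to it. All cases have this nose
- case_red_rear (a point): middle of the flat rear face of case_red (red cap), at x = -55 mm, y = 0, 45 mm above its underside; the face to push on. Its two vertical edges are rounded to 9 mm radius, as on all cases
- case_yellow: column case of the same size, shape, frame and friction as case_red, with a bright yellow cap; stands in the rack's row, nose to the back stop. Always one of the first three from the left wall, so another case always touches it on its right (rack -y)
- case_blue: column case of the same size, shape, frame and friction as case_red, with a blue cap; stands in the rack's row, nose to the back stop
- case_green: column case of the same size, shape, frame and friction as case_red, with a green cap; stands in the rack's row, nose to the back stop
- case_black: column case of the same size, shape, frame and friction as case_red, with a black cap; stands in the rack's row, nose to the back stop. Always the last of the row, next to the follower plate
- rack: fixed grey sheet-metal rack, open at front (to the robot) and top. Origin: on the bench under its middle; +x inward to the back stop, +y to its left wall. Floor 6 mm above the bench, x = -61 to +59 mm, no front lip. Inner faces: left wall y = +75.5, right wall y = -75.5 mm. Walls 76 mm high; case tops 96. A spring barrel and rods stick out 50 mm from the right wall (rods 24 more at the end), z 30-55 mm
- rack_stop (a point): middle of the back stop's inner face, at rack x = +56, y = 0, z = 40 mm. Filed cases stand on the floor with x along rack x, noses at or within 5 mm of the stop, origins at x = -4 to 0 mm, rear ends at x = -55 to -59 mm. They touch, with no gap: the only notch between two is at the front between their rounded rear edges, 18 mm wide, 9 deep. Fully home: origin at x about 0, z = 6 mm
- follower (a joint): black sprung plate, 64 mm high, at the right end of the row; m: about 0 at start, grows as the row pushes it to the right (rack -y); one more case adds 0.024; end of travel 0.040. It presses the row on the rigid left wall with 2.7 N at 0, 4.1 N at 0.024. So only what is right of an opening gap yields: an entering case must move 12 mm to the right, from the seam, while its taper goes in
- vial_1: brown glass vial with blue cap standing on the bench left of the work, 23 mm across, 73 mm high; origin at the centre of its underside, z up. Bystander
- vial_3: brown glass vial with yellow label and blue cap standing on the bench left of the work, 24 mm across, 73 mm high; origin at the centre of its underside, z up. Bystander
- jar_b1: white reagent jar with red lid, the smaller of two, 44 mm across, 94 mm high, at the back left; origin at the centre of its underside, z up. Bystander
Not all that is in view belongs to the job. What is shaped like the case_green but pink is not meant.

How it is judged (in metres and radians):
On the way:
1. the red case stands 30 mm or more deep between the yellow case and the case to its right, the row spread by its thickness (x of case_red in the frame of rack between -0.082 and -0.012 m and y of case_red in the frame of case_yellow between -0.031 and -0.017 m and z of case_red in the frame of rack below 0.03 m and value of joint follower above 0.018 m), for 0.1 s.
At the end, for the whole second after the job is handed in: Red case upright on the rack floor, nose inward, directly right of the yellow case (19-29 mm centre to centre), parallel to the rack (0.07 rad), within 6 mm of home, at rest; follower 18 to 30 mm out; the other four cases upright on the rack floor, none more than 12 mm out of home (x of case_red in the frame of rack between -0.006 and 0.006 m and x of case_red_nose in the frame of rack above 0.04 m and y of case_red in the frame of case_yellow between -0.029 and -0.019 m and z of case_red in the frame of rack between 0.002 and 0.01 m and angle between each of case_red, case_yellow, case_blue, case_green, case_black's own z axis and vertical below 0.07 rad and angle between the x axis of case_red and the x axis of rack, either way round below 0.07 rad and value of joint follower between 0.018 and 0.03 m and linear speed of case_red below 0.01 m/s and x of case_yellow in the frame of rack between -0.012 and 0.006 m and z of case_yellow in the frame of rack between 0.002 and 0.01 m and x of case_blue in the frame of rack between -0.012 and 0.006 m and z of case_blue in the frame of rack between 0.002 and 0.01 m and x of case_green in the frame of rack between -0.012 and 0.006 m and z of case_green in the frame of rack between 0.002 and 0.01 m and x of case_black in the frame of rack between -0.012 and 0.006 m and z of case_black in the frame of rack between 0.002 and 0.01 m); the robot touches nothing.
It fails at once if another case tipped over or drawn out of the rack (angle between any of case_yellow, case_blue, case_green, case_black's own z axis and vertical above 0.35 rad or x of any of case_yellow, case_blue, case_green, case_black in the frame of rack below -0.03 m).
It fails at once if a vial or the jar knocked over or pushed 20 mm (angle between any of vial_1, vial_3, jar_b1's own z axis and vertical above 0.4 rad or distance of any of vial_1, vial_3, jar_b1 from where it was at the start of the episode above 0.02 m).
It also fails if it takes over 48 s, if anything falls off the work surface, if the arm or the gripper's body presses on something with over 40 N, if the wrist force passes 120 N, or if a joint passes its speed limit or range.

ROBOT

A 6-joint arm with a two-finger parallel gripper is mounted at the origin on a cart in front of the work surface, level with it; the furniture and walls round the work are solid. World frame = base frame: x ahead of the robot, y to its left, z up, the work surface at z = 0. Lengths are in mm, angles in rad, forces in N, time in s.
With the tool pointing down it reaches from about 325 to 750 mm from the base axis. Payload 7.6 kg.
Tool frame: the origin (TCP) lies midway between the tips of the shut fingers; the grasp point (between the pads) lies 19 mm behind it (pinch_z is the z of the grasp point in the tool frame, in mm); z points along the fingers, y is the line along which they close (so a half turn about z gives the same grasp; the last joint's range is limited). The gripper opens to 85 mm and grips with 20 to 120 N. Pads are 22 mm wide; open, the fingers measure 114 mm over their backs; the gripper's body (76 mm by 85 mm) begins 54 mm behind the grasp point. The pads swing forward as they close: fully open they stand 13 mm farther back than shut.
Start: joints at [1.071, 0.052, 1.401, -0, 1.689, -0.07], TCP at [218.749, 477.278, 231.323] pointing down, gripper open.
Joint ranges: [-2.9, 2.9], [-0.91, 2.17], [0.12, 2.37], [-1.06, 4.2], [0.26, 2.73], [-2.93, 2.93]. Speed limits (rad/s): [2.57, 2.57, 3.01, 3.14, 3.14, 3.14].

INTERFACE

Orientations are given as [roll, pitch, yaw] about the fixed x, y, z axes, in that order (R = Rz(yaw) Ry(pitch) Rx(roll)).
In Python, from workcell import get_state, capture, camera_params, close_job, spot_in, regions_of, pinch_z gives the robot as it stands.
- The arm moves only by the tool jog_arm, never from a script. Its argument "steps" is a list of rows, each a list of 2 entries, a list of its own where there are three numbers: the shift along the tool's x, y, z in units of 200 mm (1.0 is 200 mm), then the turn about the tool's z in units of 120 degrees (1.0 is 120 degrees). In form: [[[x, y, z], yaw], ...]. A call has 1 to 10 rows; each row is the pose to reach, as a shift and turn from the pose commanded when the call began, along the tool's axes at that moment; what a row does not reach only later rows make up. A row lasts 1/8 s, in which the tool goes at most 62.5 mm and 10.7 degrees, less where a joint would pass 70% of its speed; a pose out of reach is approached as far as the arm can. A call with a number of a shift or a turn outside -1 to 1 is refused whole. A call with a gripper value outside its range is refused whole. "grip" is the opening, from -1 (shut) to 1 (fully open), set as the call begins (left out, the last holds). The fingers move at their own pace and stop on an object; "force" is the grip in N (left out, the last holds). Time passes only in rows, so rows that repeat a pose let the fingers close. It gives the time, the measured TCP pose, the force, the opening and the grip force at its end, in the units of the state.
- get_state(): the state, without advancing time (a new reading comes with each control period).
- capture(name): name is "scene" or "top"; returns (picture, depth): 420x560x3 uint8, red, green, blue; 420x560 float32, mm along the optical axis (not along the pixel's ray), 0 where there is no reading.
- camera_params(name): a dict with "vfov" (degrees; the focal length in pixels is half the picture's height over the tangent of half this angle, whatever the lens; pixels are square), "cx", "cy" (the principal point, pixels), "D" ([k1, k2, p1, p2, k3] as OpenCV has them; the pictures are not rectified), "view" (4x4, takes a point from world to camera coordinates). Camera axes: x right, y down, z forward; pixel columns grow to the right and rows downward; lengths in mm; the calibration is good to about 2 mm. A picture is of the moment at which its call begins. camera_params takes no time and is no camera call.
- close_job(): hands the job in; it is judged then, once.
Trained networks look in the newest picture that a camera, given by its name, has taken for a name from the list of things; names that differ only in an ending like _2 or _b are one class to them, and where a whole thing is asked for, a point or a joint stands for the part that bears it (a point fixed in the world has none). Each returns a list of dicts, best first, with "confidence" (0 to 1); they miss things now and then, are a little off and sometimes report something else, mostly with a low value. They report only what shows in the picture. A call takes as long as a camera call. They do not tell look-alikes from the thing itself.
- spot_in(label, camera): "centre" ([x, y, z] in mm, in the coordinates of the camera as it stood for that picture, good to about 4 mm: the middle of the surface that is visible of it).
- regions_of(label, camera): "mask" (420x560 bool, what is visible of it).
The state is a dict: "t": time; "qpos": joint angles; "qvel": joint speeds; "effort": joint torques, N m; "eef_pos": TCP position; "tool_rot": TCP orientation; "contact_force": force on the tool from outside, world axes, zero at the start; "ft_torque": the same for the moment, N m; "gripper_width": opening from 0.0 (shut) to 1.0 (fully open); "grasp_force": force on a finger pad.
Only numpy, scipy, OpenCV 4.12 (cv2) and the standard library are available. Lean on these libraries where they do the work, as an engineer would, in place of code of your own. Each camera call takes 0.05 s, during which the arm holds its last target. There are 200 camera calls.

## Working session

There is one attempt and no reset: what is moved stays moved. The work goes in short steps, Python scripts to look and compute and a tool call to move; the robot and the scene stay as the last step left them, time stands still between calls to the robot, and variables do not carry over. Pictures are saved under pics/ and viewed, at most 10 in all, crops included, and the job is handed in when it is done.

Besides the shell and the picture viewer there is one more tool, called after "Call:" as name([rows], argument=value, ...), one row to a line, values as JSON. jog_arm: Moves the arm, as the interface text tells. Shifts and turns lie within -1 to 1; 1 stands for 200 mm of shift or 120 degrees of turn. Its arguments: {"type":"object","properties":{"steps":{"type":"array"},"grip":{"type":"number"},"force":{"type":"number"}},"required":["steps"]}

```bash
mkdir -p pics
cat > h.py <<'E'
import numpy as np, cv2
from workcell import *
def K(c):
    p=camera_params(c); f=210/np.tan(np.radians(p['vfov']/2))
    return np.array([[f,0,p['cx']],[0,f,p['cy']],[0,0,1.]]),np.array(p['D'],float),np.array(p['view'],float)
def cam2w(c,P):
    _,_,V=K(c); return (np.atleast_2d(P)-V[:3,3])@V[:3,:3]
def pts(c,depth,uv):
    k,D,_=K(c); uv=np.asarray(uv,float).reshape(-1,2)
    n=cv2.undistortPoints(uv[:,None],k,D)[:,0]
    z=depth[uv[:,1].astype(int),uv[:,0].astype(int)]
    return cam2w(c,np.c_[n*z[:,None],z])
def cloud(c,depth):
    v,u=np.mgrid[0:420,0:560]; return pts(c,depth,np.c_[u.ravel(),v.ravel()]).reshape(420,560,3)
def save(n,im): cv2.imwrite('pics/'+n+'.png',im[...,::-1])
E
python3 - <<'E'
from h import *
print(get_state()); print(pinch_z)
ims=[]
for c in('scene','top'):
    im,d=capture(c); save(c,im); np.savez('/tmp/'+c,im=im,d=d)
    print(c,camera_params(c))
    for l in ('case_red','case_yellow','case_blue','case_green','case_black','rack','vial_1','jar_b1'):
        try: print(l,[(np.round(cam2w(c,s['centre'])[0]).tolist(),round(s['confidence'],2)) for s in spot_in(l,c)[:3]])
        except Exception as e: print(l,e)
E
```

```text
{'t': 0.0, 'qpos': array([ 1.07069559e+00,  5.28347571e-02,  1.40174231e+00, -2.19050635e-07,
        1.68859765e+00, -7.03156562e-02]), 'qvel': array([-0.00087458, -0.00220555, -0.0008394 ,  0.00130101,  0.00182727,
        0.00108452]), 'effort': array([ 1.26132320e-03, -3.81657386e+01, -3.60201609e+01,  7.81114932e-05,
        6.05579058e-03,  2.24076757e-06]), 'eef_pos': array([218.59446423, 476.99149488, 230.46460411]), 'tool_rot': array([-3.14001449e+00, -1.10934784e-04,  2.71180746e+00]), 'contact_force': array([-0.45738606, -0.4171706 , -0.36765693]), 'ft_torque': array([ 0.0621713 , -0.00655874, -0.02933474]), 'grasp_force': 0.0, 'gripper_width': 0.9984897767146006}
-18.700000000000003
scene {'vfov': 46.144554547218036, 'cx': 276.68088196864636, 'cy': 203.90705771628882, 'D': array([-0.18338937,  0.        ,  0.        ,  0.        ,  0.        ]), 'view': array([[-8.81390632e-01, -4.72051785e-01, -1.78231800e-02,
         4.87981379e+02],
       [-2.79906849e-01,  5.52276718e-01, -7.85265931e-01,
         2.02578870e+02],
       [ 3.80529512e-01, -6.87137206e-01, -6.1890205
[... 639 characters left out ...]
-9.99932061e-01,  4.74345937e-03,
         2.67121337e+01],
       [-9.98497058e-01,  1.03771130e-02, -5.38139473e-02,
         5.63654557e+02],
       [ 5.37610678e-02, -5.30932365e-03, -9.98539713e-01,
         1.06225399e+03],
       [ 0.00000000e+00,  0.00000000e+00,  0.00000000e+00,
         1.00000000e+00]])}
case_red [([471.0, 91.0, 92.0], 0.93), ([570.0, -101.0, 94.0], 0.43)]
case_yellow [([574.0, -75.0, 95.0], 0.92)]
case_blue [([574.0, -32.0, 95.0], 0.96)]
case_green [([453.0, -237.0, 86.0], 0.68), ([575.0, -50.0, 96.0], 0.62)]
case_black [([571.0, -100.0, 92.0], 0.58)]
rack [([576.0, -141.0, 42.0], 0.62)]
vial_1 [([549.0, 222.0, 73.0], 0.7), ([556.0, 294.0, 69.0], 0.69)]
jar_b1 []
```

View pics/top.png

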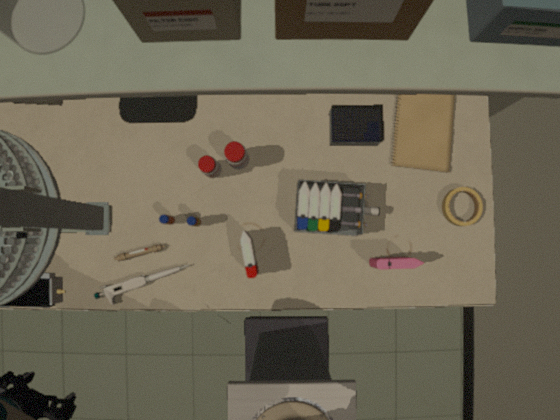

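View pics/scene.png

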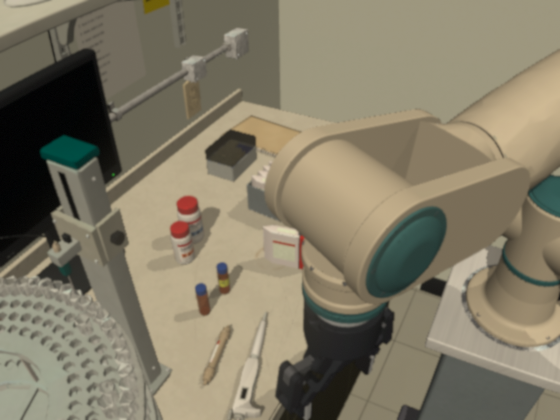

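The top view shows the loose red case at (248,252), cap at (251,271), nose up at (245,232). The row in the rack runs blue (303,224), green (314,226), yellow (324,226), black (337,226). Possible mix-ups for red are the jar lids at (207,164) and (234,152) and the pink decoy at (398,264), and none of these fits the description. I'll check the choice in a crop and measure.

Run:
```python
from h import *
z=np.load('/tmp/top.npz'); im,d=z['im'],z['d']
C=cloud('top',d)
save('crop',cv2.resize(im[165:290,225:395],None,fx=4.5,fy=4.5,interpolation=cv2.INTER_CUBIC)[:600,:800])
def rect(m,n):
    P=C[m][:,:2].astype(np.float32); r=cv2.minAreaRect(P); print(n,len(P),np.round(r[0],1),np.round(r[1],1),round(r[2],1),'z',np.round(np.percentile(C[m][:,2],[5,50,95]),1)); return P
box=lambda u0,u1,v0,v1:(np.add.outer(np.arange(420)*0,np.arange(560))>=u0)&(np.add.outer(np.arange(420)*0,np.arange(560))<u1)&(np.add.outer(np.arange(420),np.zeros(560))>=v0)&(np.add.outer(np.arange(420),np.zeros(560))<v1)
Z=C[...,2]
m=box(230,275,222,285)&(Z>82)&(Z<100)
P=rect(m,'red')
m=box(285,350,170,240)&(Z>88)&(Z<105); P=rect(m,'row')
# per-pixel row edges
hsv=cv2.cvtColor(im,cv2.COLOR_RGB2HSV)
for n,lo,hi in(('yellow',20,35),('green',40,80),('blue',100,130)):
    q=m&(hsv[...,0]>=lo)&(hsv[...,0]<=hi)&(hsv[...,1]>120)&box(285,350,215,240); rect(q,n)
q=box(230,275,222,285)&(Z>82)&((hsv[...,0]<8)|(hsv[...,0]>172))&(hsv[...,1]>140); rect(q,'redcap')
for a,b,n in((60,84,'wall tops'),):
    m2=box(285,395,170,245)&(Z>a)&(Z<b); rect(m2,n)
for v in (200,210): 
    print(v,[(u,np.round(C[v,u]).astype(int).tolist()) for u in range(290,370,2)])
```

```text
red 461 [471.9  97.1] [108.2  24.3] 10.0 z [85.9 89.  92. ]
row 1803 [578.2 -64.6] [ 93.5 111.9] 85.3 z [91.9 94.9 97.9]
yellow 140 [538.6 -76.1] [29.3 27. ] 88.3 z [92.  95.  97.7]
green 94 [539.  -49.2] [20.4 22.6] 89.0 z [92.  95.3 98.4]
blue 98 [541.5 -26.8] [20.5 22.7] 89.7 z [92.5 95.3 98.2]
redcap 116 [460.4  59.4] [ 29.9 108.4] 38.8 z [86.3 89.1 92.6]
wall tops 427 [579.2 -92.6] [156.  117.9] 85.5 z [62.3 73.5 77.5]
200 [(290, [602, -2, -2]), (292, [602, -7, 2]), (294, [602, -12, 0]), (296, [602, -16, 3]), (298, [595, -18, 75]), (300, [594, -22, 94]), (302, [594, -26, 93]), (304, [593, -31, 95]), (306, [593, -35, 94]), (308, [594, -40, 93]), (310, [593, -44, 94]), (312, [593, -49, 99]), (314, [593, -53, 96]), (316, [593, -58, 94]), (318, [593, -63, 91]), (320, [593, -67, 98]), (322, [593, -72, 92]), (324, [593, -76, 95]), (326, [593, -81, 94]), (328, [593, -85, 94]), (330, [593, -90, 94]), (332, [593, -94, 97]), (334, [592, -98, 99]), (336, [593, -103, 96]), (338, [593, -108, 94]), (340, [593, -112, 94]), (342, [600, -130, 5]), (344, [600, -135, 6]), (346, [600, -140, 4]), (3
[... 494 characters left out ...]
[571, -44, 93]), (312, [571, -49, 94]), (314, [571, -53, 95]), (316, [570, -57, 96]), (318, [571, -62, 94]), (320, [570, -66, 96]), (322, [570, -71, 96]), (324, [570, -75, 98]), (326, [570, -80, 93]), (328, [570, -85, 95]), (330, [570, -90, 91]), (332, [570, -94, 95]), (334, [570, -98, 98]), (336, [570, -103, 96]), (338, [570, -107, 95]), (340, [572, -115, 69]), (342, [573, -123, 49]), (344, [573, -128, 45]), (346, [573, -133, 45]), (348, [573, -138, 46]), (350, [573, -143, 45]), (352, [573, -147, 48]), (354, [573, -151, 49]), (356, [573, -156, 49]), (358, [572, -161, 50]), (360, [573, -166, 47]), (362, [571, -167, 68]), (364, [572, -175, 53]), (366, [572, -179, 52]), (368, [572, -185, 49])]
```

View pics/crop.png

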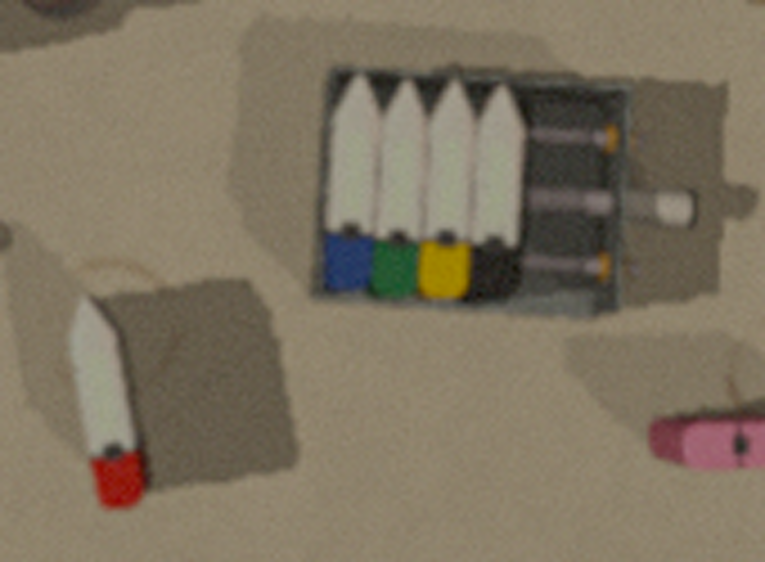

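The crop confirms the red-capped case at crop (105,400), nose up and slightly left. Yellow is third in the rack at crop (445,270), with black to its right. Red origin is about (472,97) at yaw 10°, and the rack yaw is about -4.5°. I'll move above the rear part of red, at case x = -34.

```bash
cat >> h.py <<'E'
def delta(x,y,z,yawdeg):
    s=get_state(); from scipy.spatial.transform import Rotation as R
    r=s['tool_rot']; M=R.from_euler('xyz',r).as_matrix()
    d=M.T@(np.array([x,y,z])-s['eef_pos'])
    a=(np.degrees(r[2])-yawdeg+180)%360-180
    print('t',round(s['t'],2),'pos',np.round(s['eef_pos'],1),'yaw',round(np.degrees(r[2]),2),'F',np.round(s['contact_force'],1),'-> shift',np.round(d/200,4),'turn',round(a/120,4))
E
python3 - <<'E'
from h import *
delta(438.4,91.2,150,190)
E
```

```text
t 0.9 pos [218.7 477.3 231.3] yaw 155.38 F [0.6 0.1 1.1] -> shift [-1.8027 -1.2973  0.4066] turn -0.2885
```

Call:
jog_arm([
  [[-0.26,-0.18,0.05],0],
  [[-0.52,-0.36,0.1],0],
  [[-0.78,-0.54,0.16],0],
  [[-0.95,-0.65,0.2],0],
], grip=1, force=40)

```text
t: 1.4
eef_pos: [338.0, 277.9, 191.0]
tool_rot: [3.141, 0.0, 2.711]
contact_force: [-0.1, 0.4, 0.4]
gripper_width: 0.999
grasp_force: 0.0
```

Call:
jog_arm([
  [[-0.25,-0.19,0.06],-0.07],
  [[-0.5,-0.38,0.12],-0.15],
  [[-0.75,-0.57,0.18],-0.22],
  [[-0.853,-0.647,0.207],-0.288],
  [[-0.853,-0.647,0.207],-0.288],
  [[-0.853,-0.647,0.207],-0.288],
])

```text
t: 2.15
eef_pos: [438.4, 91.5, 150.1]
tool_rot: [3.141, 0.0, -2.97]
contact_force: [-0.4, 1.1, 0.9]
gripper_width: 1.002
grasp_force: 0.0
```

Run:
```python
from h import *
delta(438.4,91.2,36,190)
```

```text
t 2.15 pos [438.4  91.5 150.1] yaw -170.17 F [-0.4  1.1  0.9] -> shift [ 3.000e-04 -1.700e-03  5.703e-01] turn -0.0014
```

Call:
jog_arm([
  [[0,0,0.25],0],
  [[0,0,0.45],0],
  [[0,0,0.57],0],
  [[0,0,0.57],0],
  [[0,0,0.57],0],
])

```text
t: 2.78
eef_pos: [439.2, 92.0, 37.4]
tool_rot: [3.142, 0.002, -2.967]
contact_force: [-0.3, 0.6, -0.4]
gripper_width: 1.003
grasp_force: 0.0
```

Call:
jog_arm([
  [[0,0,0],0],
  [[0,0,0],0],
  [[0,0,0],0],
  [[0,0,0],0],
  [[0,0,0],0],
  [[0,0,0],0],
  [[0,0,0],0],
  [[0,0,0],0],
], grip=-1, force=40)

```text
t: 3.78
eef_pos: [438.6, 91.2, 36.2]
tool_rot: [-3.142, 0.0, -2.968]
contact_force: [-1.8, 0.1, 5.7]
gripper_width: 0.278
grasp_force: 45.3
```

Run:
```python
from h import *
delta(417.7,-77.1,46.2,175.5)
```

```text
t 3.77 pos [438.6  91.2  36.2] yaw -170.07 F [-1.8  0.1  5.7] -> shift [ 0.2481 -0.8109 -0.0503] turn 0.1203
```

Call:
jog_arm([
  [[0,0,-0.05],0],
  [[0.04,-0.15,-0.05],0.03],
  [[0.1,-0.35,-0.05],0.06],
  [[0.17,-0.55,-0.05],0.09],
  [[0.22,-0.72,-0.05],0.12],
  [[0.248,-0.811,-0.05],0.12],
  [[0.248,-0.811,-0.05],0.12],
  [[0.248,-0.811,-0.05],0.12],
])

```text
t: 4.78
eef_pos: [417.6, -76.5, 45.9]
tool_rot: [3.141, -0.0, 3.064]
contact_force: [-0.6, -0.1, -0.8]
gripper_width: 0.274
grasp_force: 44.7
```

Run:
```python
from h import *
im,d=capture('top'); C=cloud('top',d); Z=C[...,2]
s=get_state(); print(s['t'],s['eef_pos'],np.degrees(s['tool_rot']),s['gripper_width'],s['contact_force'])
save('stage',cv2.resize(im[165:290,280:390],None,fx=4.8,fy=4.8,interpolation=cv2.INTER_CUBIC))
V,U=np.mgrid[0:420,0:560]
m=(Z>88)&(Z<104)&(U>285)&(U<350)&(V>170)&(V<240)
# split row region (x>515) and red (x<515)
for n,q in(('row',m&(C[...,0]>519)),):
    r=cv2.minAreaRect(C[q][:,:2].astype(np.float32)); print(n,np.round(r[0],1),np.round(r[1],1),r[2])
    P=C[q]
    L=[];
    for x in np.arange(535,595,5):
        k=P[abs(P[:,0]-x)<4]; L.append((x,k[:,1].max(),k[:,1].min()))
    L=np.array(L); print('left',np.polyfit(L[:,0]-565,L[:,1],1),'right',np.polyfit(L[:,0]-565,L[:,2],1))
q=(Z>80)&(Z<112)&(C[...,0]>455)&(C[...,0]<515)&(abs(C[...,1]+85)<30)
P=C[q]
for x in range(460,514,5):
    k=P[abs(P[:,0]-x)<3]
    if len(k): print(x,np.round([k[:,1].min(),k[:,1].max(),(k[:,1].min()+k[:,1].max())/2,np.median(k[:,2])],1))
```

```text
4.825 [417.63290232 -76.35239556  45.86994081] [ 1.79976831e+02 -8.89275543e-03  1.75581992e+02] 0.2756478642907338 [ 0.07187605  0.16361725 -0.84167231]
row [578.1 -64.8] [ 94.1 111.7] 85.34182739257812
left [ -0.09497548 -17.1252272 ] right [-6.56272377e-02 -1.09848495e+02]
460 [-89.4 -73.5 -81.5  97.9]
465 [-89.8 -69.7 -79.7  97.9]
470 [-89.5 -70.1 -79.8  98.1]
475 [-91.9 -70.4 -81.2  98.2]
480 [-92.3 -70.7 -81.5  98. ]
485 [-92.3 -70.9 -81.6  97.6]
490 [-90.2 -71.8 -81.   98.1]
495 [-90.1 -75.5 -82.8  99. ]
500 [-87.9 -78.  -82.9  97.6]
505 [-85.9 -80.9 -83.4  98.4]
```

View pics/stage.png

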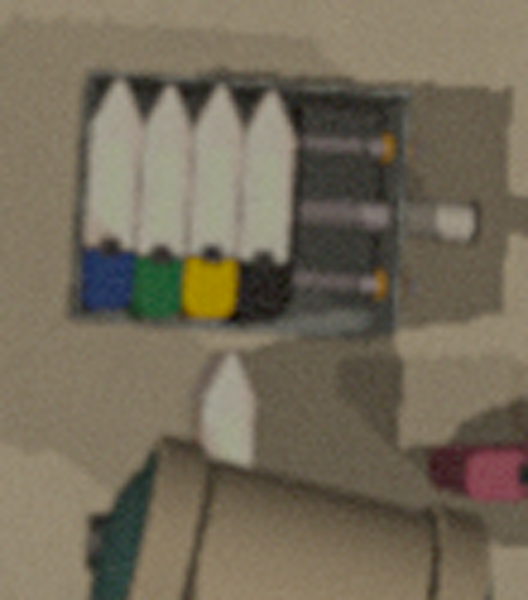

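In the crop the nose at (232,355) points down the yellow/black seam at (238,290), so the alignment is within about 1 mm. I'll enter with a small rightward bias and follow the taper to the right.

Call:
jog_arm([
  [[-0.02,-0.007,0.008],0],
  [[-0.042,-0.0075,0.008],0],
  [[-0.067,-0.0075,0.008],0],
  [[-0.082,-0.009,0.008],0],
  [[-0.097,-0.015,0.008],0],
  [[-0.117,-0.024,0.008],0],
  [[-0.117,-0.024,0.008],0],
])

```text
t: 5.7
eef_pos: [439.8, -83.3, 43.6]
tool_rot: [3.14, -0.003, 3.064]
contact_force: [-2.8, 3.1, -2.5]
gripper_width: 0.274
grasp_force: 44.6
```

Run:
```python
from h import *
im,d=capture('top')
s=get_state(); print(s['t'],s['eef_pos'],np.degrees(s['tool_rot']),s['gripper_width'],s['contact_force'])
save('enter',cv2.resize(im[165:290,280:390],None,fx=4.8,fy=4.8,interpolation=cv2.INTER_CUBIC))
```

```text
5.75 [439.87608272 -83.29462827  43.64406545] [ 1.79944721e+02 -1.22668221e-01  1.75553002e+02] 0.27410704557814525 [-3.36540867  3.38459678 -1.62180834]
```

View pics/enter.png

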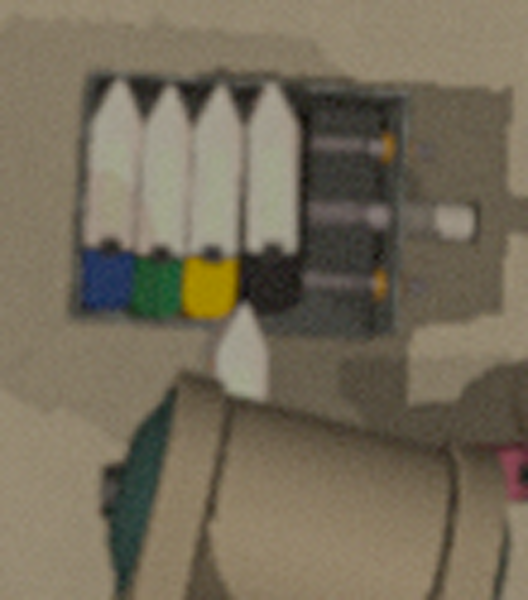

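Nose is in at (246,303), about 7 mm deep, and black has moved right about 3 mm with small forces. Continuing along the taper path.

Call:
jog_arm([
  [[-0.025,-0.007,0],0],
  [[-0.05,-0.018,0],0],
  [[-0.075,-0.029,0],0],
  [[-0.1,-0.039,0],0],
  [[-0.125,-0.043,0],0],
  [[-0.155,-0.043,0],0],
  [[-0.19,-0.043,0],0],
  [[-0.2,-0.043,0],0],
  [[-0.2,-0.043,0],0],
])

```text
t: 6.88
eef_pos: [480.3, -95.1, 44.2]
tool_rot: [3.141, 0.001, 3.064]
contact_force: [-0.4, 4.4, -1.7]
gripper_width: 0.273
grasp_force: 44.6
```

Run:
```python
from h import *
im,d=capture('top')
s=get_state(); print(s['t'],s['eef_pos'],np.degrees(s['tool_rot']),s['gripper_width'],s['contact_force'],s['ft_torque'])
save('mid',cv2.resize(im[165:290,280:390],None,fx=4.8,fy=4.8,interpolation=cv2.INTER_CUBIC))
```

```text
6.925 [480.28100848 -95.17207882  44.28408006] [1.79961301e+02 4.34468333e-02 1.75549565e+02] 0.2781046885946506 [-1.38753345  4.77575775 -1.62913654] [0.79305694 0.17532597 0.29453557]
```

View pics/mid.png

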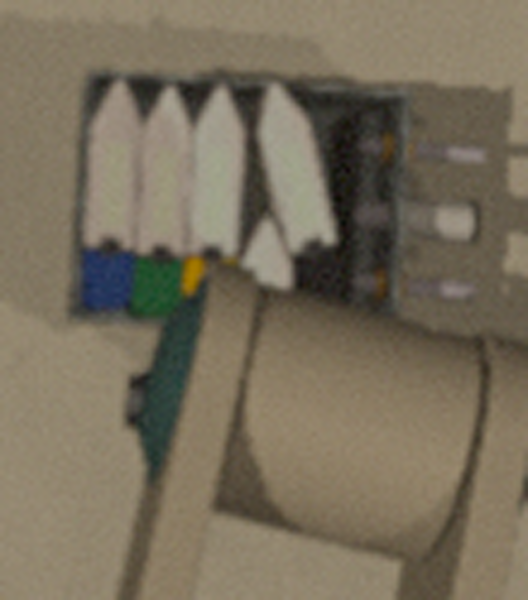

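Red is about 45 mm in, with its nose at (270,222). Black has yawed about 10°, rear to the right, and should straighten as red goes past its middle. I'll go deeper to the finger limit, easing about 1.5 mm left.

Call:
jog_arm([
  [[-0.03,0.002,0],0],
  [[-0.06,0.005,0],0],
  [[-0.09,0.007,0],0],
  [[-0.115,0.007,0],0],
  [[-0.115,0.007,0],0],
])

```text
t: 7.55
eef_pos: [502.9, -95.3, 44.0]
tool_rot: [3.141, -0.001, 3.064]
contact_force: [-2.3, 6.4, -1.4]
gripper_width: 0.281
grasp_force: 44.7
```

Run:
```python
from h import *
im,d=capture('top')
s=get_state(); print(s['t'],s['eef_pos'],np.degrees(s['tool_rot']),s['gripper_width'],s['contact_force'],s['ft_torque'])
save('mid2',cv2.resize(im[165:290,280:390],None,fx=4.8,fy=4.8,interpolation=cv2.INTER_CUBIC))
```

```text
7.6 [502.82654969 -95.27394676  44.0055427 ] [ 1.79936467e+02 -4.22255283e-02  1.75561751e+02] 0.27470320474752247 [-2.33202593  5.95604801 -1.77005988] [0.97891441 0.35899977 0.35328406]
```

View pics/mid2.png

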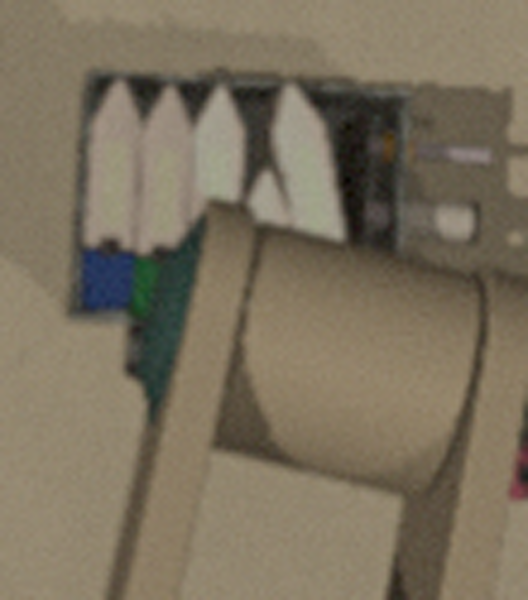

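Red's nose is at (268,175), with its origin at about rack x = -41. Black is straightening. The fingers are close to the row, so I'll release, back off, turn the tool 90°, shut the fingers and push the rear face.

Call:
jog_arm([
  [[0,0,0],0],
  [[0,0,0],0],
  [[0,0,0],0],
  [[0,0,0],0],
  [[0.03,0,0],0],
  [[0.1,0,0],0],
  [[0.2,0,0],0],
  [[0.3,0,0],0],
  [[0.35,0,0],0],
  [[0.35,0,0],0],
], grip=0.1)

```text
t: 8.85
eef_pos: [432.9, -90.4, 44.5]
tool_rot: [-3.142, 0.001, 3.063]
contact_force: [0.1, -0.0, 0.8]
gripper_width: 0.552
grasp_force: 0.0
```

Call:
jog_arm([
  [[0,0,0],0.08],
  [[0,0,0],0.17],
  [[0,0,0],0.25],
  [[0,0,0],0.34],
  [[0,0,0],0.42],
  [[0,0,0],0.5],
  [[0,0,0],0.59],
  [[0,0,0],0.67],
  [[0,0,0],0.75],
  [[0,0,0],0.75],
], grip=-1)

```text
t: 10.1
eef_pos: [433.6, -90.4, 44.4]
tool_rot: [3.141, -0.0, 1.494]
contact_force: [1.0, -0.9, 0.4]
gripper_width: 0.003
grasp_force: 0.0
```

Run:
```python
from h import *
im,d=capture('top')
s=get_state(); print(s['t'],s['eef_pos'],np.degrees(s['tool_rot']),s['gripper_width'],s['contact_force'],s['qpos'])
save('rel',cv2.resize(im[165:290,280:390],None,fx=4.8,fy=4.8,interpolation=cv2.INTER_CUBIC))
```

```text
10.15 [433.43954845 -90.39655502  44.33786992] [ 1.79981502e+02 -2.97568182e-03  8.57356906e+01] -0.0016975020177673024 [-0.22805459  0.71625365  0.49926151] [-2.89121602e-01 -2.49532726e-02  1.86521288e+00  1.24011696e-04
  1.30102867e+00 -2.14728385e-01]
```

View pics/rel.png

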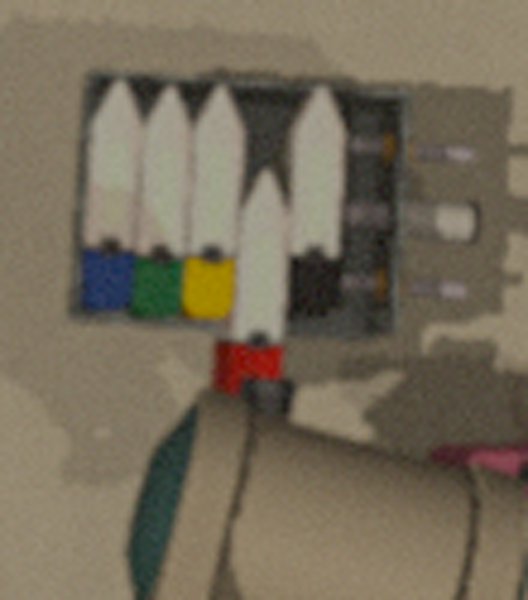

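All cases are straight and red is about 77 mm in, cap at (248,365). Now pushing.

Call:
jog_arm([
  [[0,0.07,0],0],
  [[0,0.13,0],0],
  [[0,0.17,0],0],
  [[0,0.2,0],0],
  [[0,0.23,0],0],
  [[0,0.26,0],0],
  [[0,0.29,0],0],
  [[0,0.32,0],0],
  [[0,0.32,0],0],
])

```text
t: 11.28
eef_pos: [492.7, -94.8, 42.7]
tool_rot: [-3.129, -0.001, 1.493]
contact_force: [-25.3, 3.4, 10.1]
gripper_width: 0.004
grasp_force: 5.8
```

```bash
cat > m.py <<'E'
from h import *
im,d=capture('top'); C=cloud('top',d); Z=C[...,2]
s=get_state(); print(s['t'],s['eef_pos'],np.degrees(s['tool_rot']),s['contact_force'])
O=np.array([578,-92.2]); a=np.radians(-4.6); ex=np.array([np.cos(a),np.sin(a)]); ey=np.array([-ex[1],ex[0]])
V,U=np.mgrid[0:420,0:560]
R=np.stack([(C[...,:2]-O)@ex,(C[...,:2]-O)@ey],-1)
q=(Z>86)&(Z<104)&(U>285)&(U<365)&(V>165)&(V<260)
for n,y in(('blue',63.5),('green',39.5),('yellow',15.5),('red',-8.5),('black',-32.5)):
    k=R[q&(abs(R[...,1]-y)<5)]; print(n,'nose x',np.round(np.sort(k[:,0])[-5:],1),'rear',np.round(k[:,0].min(),1))
k=R[q&(R[...,0]>-25)&(R[...,0]<25)]; print('row y',np.round(np.percentile(k[:,1],[0,.5,99.5,100]),1))
E
python3 m.py
```

```text
11.325 [492.72400433 -94.7299198   42.63708473] [-1.79318579e+02 -6.01227948e-02  8.55401447e+01] [-23.02936156   2.84390865  11.41097584]
blue nose x [49.6 51.  51.1 51.6 53.2] rear -55.5
green nose x [46.5 48.4 48.5 50.4 51.1] rear -56.0
yellow nose x [50.2 50.4 50.5 52.  52.7] rear -14.0
red nose x [52.3 53.9 54.2 54.3 56.3] rear -18.3
black nose x [53.4 53.6 54.5 55.8 56.1] rear -23.4
row y [-44.  -42.5  74.1  74.4]
```

The 25 N push force and the nose at about 55 indicate red is at the stop. Backing off to check.

Call:
jog_arm([
  [[0,-0.03,0],0],
  [[0,-0.1,0],0],
  [[0,-0.25,0],0],
  [[0,-0.4,-0.2],0],
  [[0,-0.5,-0.4],0],
  [[0,-0.5,-0.5],0],
  [[0,-0.5,-0.5],0],
])

```text
t: 12.2
eef_pos: [398.2, -88.1, 145.9]
tool_rot: [3.137, 0.001, 1.492]
contact_force: [-0.4, -0.2, -0.3]
gripper_width: 0.001
grasp_force: 0.0
```

```bash
cat >> m.py <<'E'
save('end',cv2.resize(im[165:290,280:390],None,fx=4.8,fy=4.8,interpolation=cv2.INTER_CUBIC))
E
python3 m.py
```

```text
12.25 [397.54250806 -87.8089565  144.31990678] [1.79910008e+02 2.78910130e-02 8.55213399e+01] [ 0.0573522  -0.14530819 -1.17538894]
blue nose x [49.5 51.1 51.4 51.6 53.8] rear -55.4
green nose x [46.4 48.4 48.6 51.  51.2] rear -57.8
yellow nose x [49.8 50.1 50.1 52.2 52.7] rear -56.2
red nose x [52.5 54.1 54.3 54.4 56.2] rear -52.8
black nose x [53.5 53.7 54.  56.3 56.4] rear -53.1
row y [-43.1 -42.1  74.   74.4]
```

View pics/end.png

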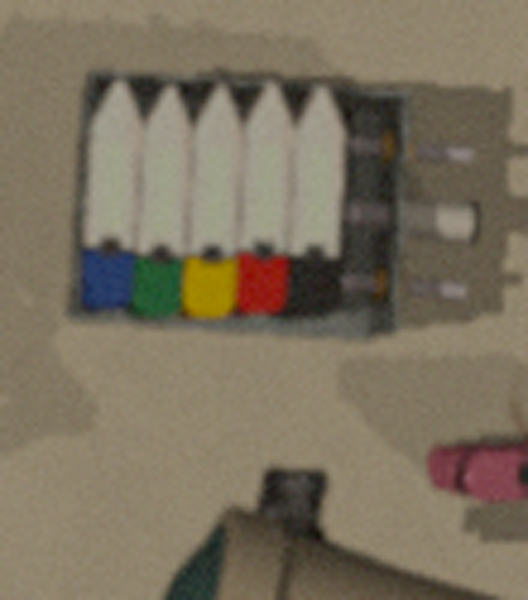

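The final view shows red at (262,285), directly right of yellow, level with the row and at the stop. All the cases are straight, and the row is spread by one case thickness.

```bash
python3 -c "
from workcell import *
print(close_job())"
```

```text
the job is handed in; nothing more can be done
None
```

The red case is back in the rack directly right of the yellow one, pushed home against the back stop. In the last picture the whole row stands straight and level, and the job was handed in after about 12 s of robot time; no verdict was returned.

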